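# Set the straightedge against two stop screws

### The job

In the safety cabinet, pick up the aluminium straightedge by its grip and lay it flat on the white marking board, on the robot's side of the two stop screws and clear of both. Then slide it along the board until its long edge touches the round noses of both screws at the same time, pressing it home for about a second with only a light fingertip push (a few newtons on each screw, never as much as 8), and let go so that it stays lying flat against both. Leave the tip box, the microplate and the tube rack alone.

Things in the scene. Friction and masses are not known exactly. Their poses are not given: they have to be found in the camera images.
- straightedge: Loose aluminium bar 280 long (x), 50 wide (y), 8 thick, about 0.4 kg, with a black grip rib in the middle of its top: 70 long (x), 18 wide (y), from 8 to 42 above the underside. Origin: centre of underside, z up; both long sides alike, 25 from the middle line. Starts flat on the bench (z = 0), pointing roughly away from the robot, left or right of the board. A few N of drag when slid.
- board: White plastic board, screwed down, immovable: 200 (x, pointing away from the robot, turned up to 0.3 rad) by 300 (y) by 12 thick, flat top 12 above the bench. Origin: centre of underside. Faint grey lines run along its y. The two stop blocks stand at its far edge; the straightedge goes on the bare part nearer the robot.
- stop_left: Fixed dark steel block 30 (x) x 26 (y) x 18 high on the board, 85 beyond the board's centre and 80 to the left (+y). Origin: centre of underside, axes as the board's. A steel stop screw, 10 thick, 6 above the board, stands out of its face towards the robot (-x); its round nose ends 6 to 30 from that face: set anew each time, not measured, to be seen or felt. Light pressure does not shift it.
- stop_right: The same block, 80 to the right (-y), 160 from the left one; its screw is set 6 to 30 out independently of the other, so the straightedge may end turned by up to 0.15 rad from the board. A screw touches the straightedge when its nose tip is 25 from the middle line. Origin as there.
- tip_box: Bystander: loose box of pipette tips, 85 x 120 x 65 high, beyond the work on the left. Origin: centre of its underside.
- microplate: Bystander: loose flat well plate, 85 x 127 x 14 high, beyond the work in the middle. Origin: centre of its underside.
- tube_rack: Bystander: loose green tube rack, 90 x 200 x 50 high, capped tubes in it up to 95, beyond the work on the right. Origin: centre of its underside.

How it is judged (in metres and radians):
On the way, in this order (a step that is already met when the one before it is completed fails the run):
1. the straightedge lies flat on the board on the robot's side of the screws, at least 3 mm clear of both (screw_left_c0 and screw_right_c0 are the centres of the round noses, 5 mm behind their tips) (height (world z) of straightedge between 0.01 and 0.016 m and angle between straightedge's own z axis and vertical below 0.04 rad and x of straightedge in the frame of board below 0.055 m and contact force between straightedge and board above 0.5 N and (y of each of screw_left_c0, screw_right_c0 in the frame of straightedge above 0.033 m or y of each of screw_left_c0, screw_right_c0 in the frame of straightedge below -0.033 m)), for 0.2 s.
2. flat on the board, the straightedge presses both stop screws at once, with more than 0.7 N each, for 0.4 s (height (world z) of straightedge between 0.01 and 0.016 m and angle between straightedge's own z axis and vertical below 0.04 rad and x of straightedge in the frame of board below 0.055 m and contact force between straightedge and stop_left above 0.7 N and contact force between straightedge and stop_right above 0.7 N), for 0.4 s.
At the end, for the whole second after the job is handed in: The straightedge lies flat and at rest on the board, on the robot's side of the screws, released, one long edge within 1.5 mm of the noses of both screws (height (world z) of straightedge between 0.01 and 0.016 m and angle between straightedge's own z axis and vertical below 0.04 rad and x of straightedge in the frame of board below 0.055 m and x of screw_left_c0 in the frame of straightedge between -0.137 and 0.137 m and x of screw_right_c0 in the frame of straightedge between -0.137 and 0.137 m and ((y of screw_left_c0 in the frame of straightedge between 0 and 0.0315 m and y of screw_right_c0 in the frame of straightedge between 0 and 0.0315 m) or (y of screw_left_c0 in the frame of straightedge between -0.0315 and 0 m and y of screw_right_c0 in the frame of straightedge between -0.0315 and 0 m)) and linear speed of straightedge below 0.01 m/s and angular speed of straightedge below 0.05 rad/s and not (contact force between straightedge and the fingers above 0.05 N)); the robot touches nothing.
It fails at once if a stop is pressed with more than 8 N (contact force between any of stop_left, stop_right and anything else above 8 N).
It fails at once if a bystander is moved by more than 15 mm (distance of any of tip_box, microplate, tube_rack from where it was at the start of the episode above 0.015 m).
It also fails if it takes over 72 s, if anything falls off the work surface, if the arm or the gripper's body presses on something with over 40 N, if the wrist force passes 120 N, or if a joint passes its speed limit or range.

### The arm

A 7-joint arm with a two-finger parallel gripper is mounted at the origin on the work surface. World frame = base frame: x ahead of the robot, y to its left, z up, the work surface at z = 0. Lengths are in m, angles in degrees, forces in N, time in s.
With the tool pointing down it reaches from about 0.425 to 0.95 m from the base axis. Payload 4.7 kg.
Tool frame: the origin (TCP) lies at the very end of the fingers, on their centre line; the grasp point (between the pads) lies 19 mm behind it; z points along the fingers, y is the line along which they close (so a half turn about z gives the same grasp; the last joint's range is limited). The gripper opens to 87 mm and grips with 3 to 60 N. Pads are 19 mm wide; open, the fingers measure 117 mm over their backs; the gripper's body (75 mm by 190 mm) begins 51 mm behind the grasp point.
Start: joints at [73.287, 26.849, -2.785, 87.806, 1.381, 65.374, -4.715], TCP at [0.175, -0.652, 0.223] pointing down, gripper open.
Joint ranges: [-148.3, 148.3], [-19.14, 114.17], [-79.39, 73.82], [5.75, 140.21], [-59.74, 239.74], [12.07, 113.84], [-152.46, 152.46]. Speed limits (degrees/s): [147.25, 147.25, 180, 180, 180, 180, 180].

### API

Orientations are given as [roll, pitch, yaw] about the fixed x, y, z axes, in that order (R = Rz(yaw) Ry(pitch) Rx(roll)).
In Python, from station import * gives the robot as it stands.
- The arm moves only by the tool servo_tool, never from a script. Its argument "rows" is a list that holds one entry, the list of rows, each a list of 7 numbers: the closure, from 0 (fully open) to 1 (shut), then the shift along the tool's x, y, z each as a share of 300 mm, from -1 to 1, then the turn, a rotation vector about the tool's x, y, z each as a share of 180 degrees, from -1 to 1. A call has 1 to 20 rows; each row is the pose to reach, as a shift and turn from the pose commanded when the call began, along the tool's axes at that moment, turning the shorter way round; what a row does not reach only later rows make up. A row lasts 1/10 s, in which the tool goes at most 50 mm and 8.59 degrees, less where a joint would pass 70% of its speed; a pose out of reach is approached as far as the arm can. A call with a number of a shift or a turn outside -1 to 1 is refused whole. A call with a gripper value outside its range is refused whole. The fingers move at their own pace and stop on an object; "newtons" is the grip in N (left out, the last holds). Time passes only in rows, so rows that repeat a pose let the fingers close. It gives the time, the measured TCP pose, the force and the opening at its end, in the units of the state.
- get_state(): the state, without advancing time (a new reading comes with each control period).
- get_image(name): name is "side" or "top"; returns a dict with "frame" (480x640x3 uint8, blue, green, red), "fx", "fy", "cx", "cy" (pixels), "k1" (the pictures are not rectified: a ray, as slopes to the right and down, at radius r is drawn at 1 + k1 r^2 times it, then the intrinsics apply), "position" and "rotation" of the camera in the world. Camera axes: x right, y down, z forward; pixel columns grow to the right and rows downward; lengths in m; the calibration is good to about 2 mm. A picture is of the moment at which its call begins. There is no depth.
- hand_in(): hands the job in, once; it reports no verdict.
The state is a dict: "time_s": time; "qpos": joint angles; "dq": joint speeds; "joint_torque": joint torques, N m; "tcp_pos": TCP position; "tool_rot": TCP orientation; "wrist_force": force on the tool from outside, world axes, zero at the start; "moment": the same for the moment, N m; "gripper_width": opening from 0.0 (shut) to 1.0 (fully open).
Only numpy, scipy, OpenCV 4.12 (cv2) and the standard library are available. Lean on these libraries where they do the work, as an engineer would, in place of code of your own. Each camera call takes 0.05 s, during which the arm holds its last target. There are 200 camera calls.

## Working session

There is one attempt and no reset: what is moved stays moved. The work goes in short steps, Python scripts to look and compute and a tool call to move; the robot and the scene stay as the last step left them, time stands still between calls to the robot, and variables do not carry over. Pictures are saved under pics/ and viewed, on a budget of 10 in all, crops included, one or two more only if the job needs it, and the job is handed in when it is done.

Besides the shell and the picture viewer there is one more tool, called after "Call:" as name(argument=value, ...), one argument or row to a line, values as JSON. servo_tool: Moves the arm, as the interface text tells. Its arguments: {"type":"object","properties":{"rows":{"type":"array"},"newtons":{"type":"number"}},"required":["rows"]}

```bash
ls; mkdir -p pics
python3 - <<'E'
from station import *
import cv2
s=get_state(); print(s)
for n in("side","top"):
    d=get_image(n); cv2.imwrite(f"pics/{n}0.png",d["frame"]); print(n,{k:v for k,v in d.items() if k!="frame"})
E
```

```text
pics
{'time_s': 0.0, 'qpos': array([73.28519699, 26.89776763, -2.78626226, 87.87448159,  1.38083097,
       65.37374083, -4.71687415]), 'dq': array([ 0.02148321, -0.03488651,  0.01420278, -0.01597675,  0.08001265,
        0.10514164,  0.06787488]), 'joint_torque': array([-6.39942618e-05, -5.07977951e+01, -8.03621043e-02, -2.36155486e+01,
       -6.12679962e-02,  3.80466494e-02,  1.63089817e-04]), 'tcp_pos': array([ 0.17524718, -0.65123014,  0.2214885 ]), 'tool_rot': array([-1.79887615e+02,  3.22915088e-03,  1.50611105e+01]), 'wrist_force': array([ 0.17177356,  0.73003716, -0.26931539]), 'moment': array([ 0.04967648,  0.01949616, -0.00011819]), 'gripper_width': 0.9975949454658949}
side {'fx': 513.5934536054826, 'fy': 513.5934536054826, 'cx': 318.27905952598064, 'cy': 238.97956571197588, 'k1': -0.1306793781148039, 'position': array([ 0.19978309, -0.53229419,  0.71402598]), 'rotation': array([-133.28651945,    0.4735668 ,  -40.90124676])}
top {'fx': 500.18046488218454, 'fy': 500.18046488218454, 'cx': 320.83269684735217, 'cy': 237.5906286651254, 'k1': -0.11747200087343619, 'position': array([ 0.518189  , -0.00287562,  0.7185632 ]), 'rotation': array([-1.68421924e+02,  7.26512416e-02, -7.99848617e+01])}
```

View pics/top0.png

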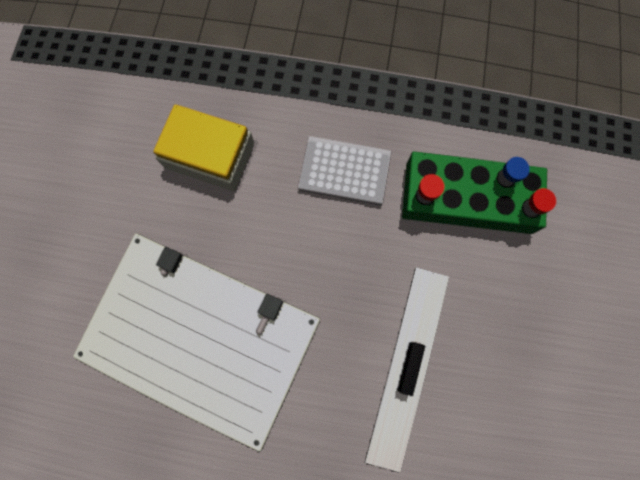

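View pics/side0.png

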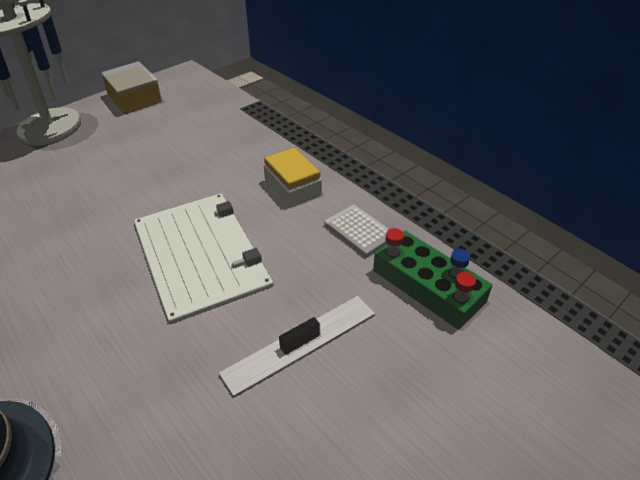

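The top view shows the board with corners near (136,236), (318,319), (261,449) and (76,354). The stop blocks are at (169,260) and (270,307), with screw noses near (165,274) and (260,332). The straightedge runs from (432,271) to (384,467), with its grip at (412,369). The side view shows the same things: board corners (222,196), (272,283), (172,318) and (136,220), bar ends near (366,306) and (227,383), and the grip at (300,335).

```bash
cat > h.py <<'E'
import numpy as np, cv2
from scipy.spatial.transform import Rotation as R
def rays(d,px):
    K=np.array([[d["fx"],0,d["cx"]],[0,d["fy"],d["cy"]],[0,0,1]])
    u=cv2.undistortPoints(np.float64(px).reshape(-1,1,2),K,np.array([d["k1"],0,0,0.])).reshape(-1,2)
    return R.from_euler("xyz",d["rotation"],degrees=True).apply(np.c_[u,np.ones(len(u))])
def plane(d,px,z):
    v=rays(d,px); p=d["position"]; return p+v*((z-p[2])/v[:,2])[:,None]
def tri(d1,p1,d2,p2):
    out=[]
    for a,b in zip(rays(d1,p1),rays(d2,p2)):
        t=np.linalg.lstsq(np.c_[a,-b],d2["position"]-d1["position"],rcond=None)[0]
        q1=d1["position"]+t[0]*a; q2=d2["position"]+t[1]*b
        out.append(np.r_[(q1+q2)/2,np.linalg.norm(q1-q2)])
    return np.array(out)
def blob(m,seed):
    n,l=cv2.connectedComponents(m.astype(np.uint8)); 
    return (l==l[seed[1],seed[0]]).astype(np.uint8)
def quad(m):
    c=max(cv2.findContours(m,cv2.RETR_EXTERNAL,cv2.CHAIN_APPROX_NONE)[0],key=cv2.contourArea)
    h=cv2.convexHull(c)
    return cv2.approxPolyN(h,4,ensure_convex=True).reshape(-1,2).astype(float)
E
python3 - <<'E'
from h import *; from station import *
np.set_printoptions(precision=4,suppress=True)
seeds={"top":((180,310),(425,300),(412,370)),"side":((200,260),(250,375),(300,335))}
D={};Q={}
for n in seeds:
    d=D[n]=get_image(n); f=d["frame"]; g=f.min(2); 
    print(n,[f[s[1],s[0]] for s in seeds[n]], f[400,300])
    hsv=cv2.cvtColor(f,cv2.COLOR_BGR2HSV)
    for i,s in enumerate(seeds[n]):
        if i<2:
            v=f.astype(int).min(2); bg=f[400,300].min(); t=(int(f[s[1],s[0]].min())+int(bg))/2
            m=cv2.morphologyEx((v>t).astype(np.uint8),cv2.MORPH_OPEN,np.ones((3,3)))
        else: m=f.max(2)<60
        b=blob(m,s); q=quad(b); Q[n,i]=q; print(n,i,b.sum(),q.tolist())
np.save("Q.npy",Q,allow_pickle=True)
for n in D:
  cv2.imwrite(f"pics/{n}crop.png",cv2.resize(D[n]["frame"][230:350,130:330] if n=="top" else D[n]["frame"][180:300,130:330],None,fx=4,fy=4,interpolation=cv2.INTER_CUBIC))
E
```

```text
top [array([190, 192, 192], dtype=uint8), array([185, 189, 189], dtype=uint8), array([22, 20, 22], dtype=uint8)] [131 136 146]
top 0 26471 [[319.0, 319.0], [259.0, 450.0], [72.0, 359.0], [134.0, 233.0]]
top 1 5896 [[451.0, 277.0], [400.0, 471.0], [365.0, 462.0], [416.0, 267.0]]
top 2 810 [[425.0, 343.0], [412.0, 394.0], [396.0, 394.0], [409.0, 343.0]]
side [array([185, 202, 200], dtype=uint8), array([178, 183, 189], dtype=uint8), array([33, 33, 37], dtype=uint8)] [138 139 147]
side 0 9152 [[273.0, 281.0], [169.0, 319.0], [133.0, 220.0], [221.0, 193.0]]
side 1 3170 [[375.0, 314.0], [233.0, 394.0], [218.0, 372.0], [357.0, 295.0]]
side 2 796 [[318.0, 336.0], [281.0, 357.0], [279.0, 336.0], [318.0, 315.0]]
```

View pics/topcrop.png

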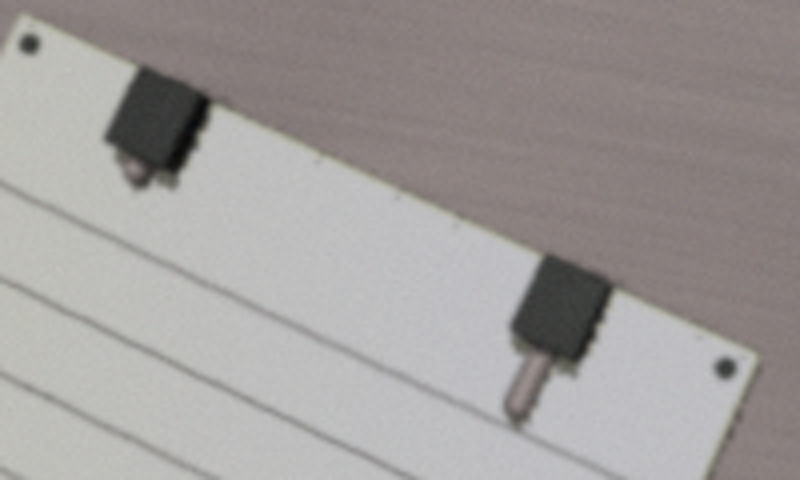

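View pics/sidecrop.png

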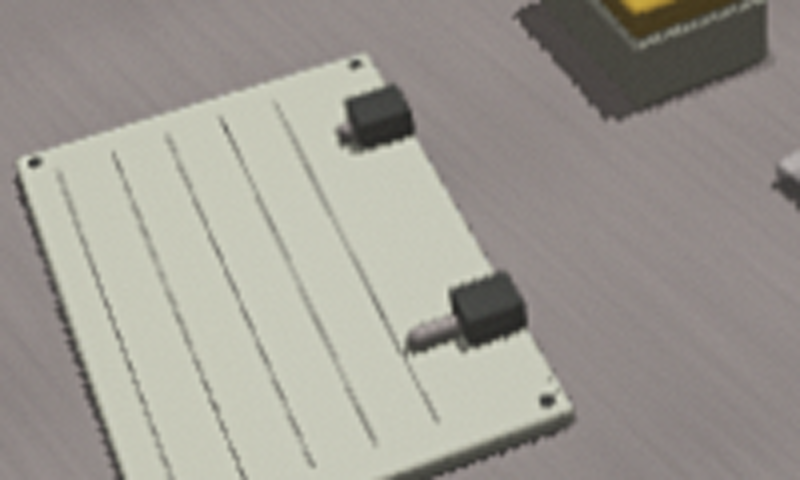

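The crops show the left nose tip at about top (164,276.5) and side (215,214.5). The right tip is at about top (258.3,334.5) and side (231.4,266), so the right screw stands out much further.

```bash
cat >> h.py <<'E'
def corners(m):
    "corners of a four-sided blob, by straight lines fitted to its sides"
    c=max(cv2.findContours(m,cv2.RETR_EXTERNAL,cv2.CHAIN_APPROX_NONE)[0],key=cv2.contourArea).reshape(-1,2).astype(float)
    q=quad(m); L=[]
    for i in range(4):
        a,b=q[i],q[(i+1)%4]; u=(b-a)/np.linalg.norm(b-a); s=(c-a)@u/np.linalg.norm(b-a)
        e=np.abs((c-a)@[-u[1],u[0]]); k=c[(s>.12)&(s<.88)&(e<6)]
        vx,vy,x,y=cv2.fitLine(k.astype(np.float32),cv2.DIST_HUBER,0,.01,.01).ravel(); n=np.array([-vy,vx,0]); n[2]=-(n[0]*x+n[1]*y); L.append(n)
    X=[np.cross(L[i-1],L[i]) for i in range(4)]
    return np.array([x[:2]/x[2] for x in X])
def white(f,s):
    t=(int(f[s[1],s[0]].min())+135)/2
    return blob(cv2.morphologyEx((f.min(2)>t).astype(np.uint8),cv2.MORPH_CLOSE,np.ones((3,3))),s)
E
python3 - <<'E'
from h import *; from station import *
np.set_printoptions(precision=4,suppress=True)
T=get_image("top");S=get_image("side")
for i,(nm,a,b) in enumerate((("board",(180,310),(200,260)),("bar",(425,300),(250,375)))):
    ct=corners(white(T["frame"],a)); cs=corners(white(S["frame"],b))
    t=tri(T,ct,S,cs); print(nm,ct.round(1).tolist(),cs.round(1).tolist()); print(t)
    for d,c,n in((T,ct,"top"),(S,cs,"side")):
        p=plane(d,c,(.012,.008)[i])[:,:2]; e=[np.linalg.norm(p[k]-p[k-1]) for k in range(4)]
        v=(p[0]+p[3]-p[1]-p[2]); w=(p[0]+p[1]-p[2]-p[3])
        print(n,p.tolist(),"c",p.mean(0),"e",np.array(e),"ang",np.degrees(np.arctan2(v[1],v[0])),np.degrees(np.arctan2(w[1],w[0])))
tt=[(164,276.5),(258.3,334.5)];ss=[(215,214.5),(231.4,266)]
print("tips",tri(T,tt,S,ss)); print(plane(T,tt,.018),plane(S,ss,.018))
q=np.load("Q.npy",allow_pickle=True).item()
print("grip top",q["top",2].tolist(),plane(T,q["top",2],.042)[:,:2],tri(T,[(412,369)],S,[(299,326)]))
E
```

```text
board [[318.2, 319.0], [258.4, 450.5], [73.2, 356.5], [134.4, 234.2]] [[271.9, 281.4], [168.7, 318.5], [134.2, 219.8], [220.2, 193.3]]
[[0.5456 0.0065 0.0104 0.0003]
 [0.3558 0.0551 0.0116 0.0008]
 [0.429  0.3417 0.01   0.0017]
 [0.6187 0.2951 0.0085 0.0006]]
top [[0.5454494974836526, 0.006589606837366964], [0.3555656657446732, 0.05527053723743304], [0.4285484541537692, 0.34128287609522867], [0.6179800707652666, 0.29379585667403185]] c [0.4869 0.1742] e [0.2962 0.196  0.2952 0.1953] ang -14.226456382966575 -104.24383878240725
side [[0.5450250417106245, 0.0052602718614579436], [0.3560918470980947, 0.05448584399541112], [0.4289788021263684, 0.3384524591272571], [0.6168807670594416, 0.2908066536725692]] c [0.4867 0.1723] e [0.2944 0.1952 0.2932 0.1938] ang -14.41662410373212 -104.25990457963306
bar [[448.4, 276.9], [399.8, 470.6], [366.5, 461.8], [416.6, 267.7]] [[373.9, 312.9], [233.0, 394.4], [219.3, 372.2], [357.0, 296.0]]
[[ 0.6365 -0.1676  0.0071  0.0002]
 [ 0.3603 -0.1386  0.007   0.0016]
 [ 0.3655 -0.0918  0.0082  0.0005]
 [ 0.6417 -0.1202  0.0067  0.0006]]
top [[0.63641819733181
[... 179 characters left out ...]
 [0.0476 0.2767 0.0471 0.2775] ang -5.890311947327793 -95.88479392628852
side [[0.6358459409794907, -0.16805763750243347], [0.3594405290962755, -0.13874926981902513], [0.3653036482496749, -0.09148892850954604], [0.6405402261362881, -0.12085574925890696]] c [ 0.5003 -0.1298] e [0.0474 0.278  0.0476 0.2768] ang -6.071416074644876 -96.3770973580391
tips [[0.566  0.2334 0.0157 0.0024]
 [0.5094 0.0848 0.0149 0.0002]]
[[0.5648 0.2333 0.018 ]
 [0.5095 0.0844 0.018 ]] [[0.5657 0.2301 0.018 ]
 [0.508  0.0821 0.018 ]]
grip top [[425.0, 343.0], [412.0, 394.0], [396.0, 394.0], [409.0, 343.0]] [[ 0.5371 -0.1401]
 [ 0.4683 -0.1327]
 [ 0.4649 -0.1118]
 [ 0.5335 -0.1188]] [[ 0.5012 -0.1273  0.0473  0.0016]]
```

```bash
cat > go.py <<'E'
import sys; from h import *; from station import *
def go(x,y,z,yaw):
    s=get_state(); r=R.from_euler("xyz",s["tool_rot"],degrees=True); g=R.from_euler("xyz",[180,0,yaw],degrees=True)
    print("at",s["tcp_pos"].round(4),s["tool_rot"].round(2),"F",s["wrist_force"].round(2),"w",s["gripper_width"].round(3),"t",s["time_s"],"q7",s["qpos"].round(0))
    print("shares",(r.inv().apply(np.array([x,y,z])-s["tcp_pos"])/.3).round(4),((r.inv()*g).as_rotvec()/np.pi).round(4))
if len(sys.argv)>4: go(*map(float,sys.argv[1:]))
E
python3 go.py .501 -.130 .16 -6
```

```text
Traceback (most recent call last):
  File "go.py", line 6, in <module>
    if len(sys.argv)>4: go(*map(float,sys.argv[1:]))
                        ~~^^^^^^^^^^^^^^^^^^^^^^^^^^
  File "go.py", line 4, in go
    print("at",s["tcp_pos"].round(4),s["tool_rot"].round(2),"F",s["wrist_force"].round(2),"w",s["gripper_width"].round(3),"t",s["time_s"],"q7",s["qpos"].round(0))
                                                                                              ^^^^^^^^^^^^^^^^^^^^^^^^
AttributeError: 'float' object has no attribute 'round'
```

Call:
servo_tool(
  rows=[
    [[0, 0.75, -0.7, 0, 0, 0, 0.117], [0, 0.75, -0.7, 0, 0, 0, 0.117], [0, 0.75, -0.7, 0, 0, 0, 0.117], [0, 0.75, -0.7, 0, 0, 0, 0.117], [0, 0.75, -0.7, 0, 0, 0, 0.117], [0, 0.75, -0.7, 0, 0, 0, 0.117], [0, 0.75, -0.7, 0, 0, 0, 0.117], [0, 0.75, -0.7, 0, 0, 0, 0.117], [0, 0.75, -0.7, 0, 0, 0, 0.117]],
  ],
)

```text
time_s: 1.2
tcp_pos: [0.3373, -0.3919, 0.2227]
tool_rot: [179.9, 0.0, -6.1]
wrist_force: [-0.1, -0.4, -0.0]
gripper_width: 0.998
```

```bash
python3 go.py .501 -.130 .09 -6
```

```text
Traceback (most recent call last):
  File "go.py", line 6, in <module>
    if len(sys.argv)>4: go(*map(float,sys.argv[1:]))
                        ~~^^^^^^^^^^^^^^^^^^^^^^^^^^
  File "go.py", line 4, in go
    print("at",s["tcp_pos"].round(4),s["tool_rot"].round(2),"F",s["wrist_force"].round(2),"w",s["gripper_width"].round(3),"t",s["time_s"],"q7",s["qpos"].round(0))
                                                                                              ^^^^^^^^^^^^^^^^^^^^^^^^
AttributeError: 'float' object has no attribute 'round'
```

```bash
sed -i 's/s\["gripper_width"\].round(3)/round(s["gripper_width"],3)/' go.py; python3 go.py .501 -.130 .09 -6
```

```text
at [ 0.3373 -0.3919  0.2227] [ 1.7994e+02  1.0000e-02 -6.1000e+00] F [-0.05 -0.41 -0.04] w 0.998 t 1.2 q7 [ 49.  12.  -6. 109.   1.  59. -53.]
shares [ 0.45   -0.9267  0.4412] [ 0.0003  0.     -0.0006]
```

Call:
servo_tool(
  rows=[
    [[0, 0.45, -0.927, 0.1, 0, 0, 0], [0, 0.45, -0.927, 0.1, 0, 0, 0], [0, 0.45, -0.927, 0.1, 0, 0, 0], [0, 0.45, -0.927, 0.1, 0, 0, 0], [0, 0.45, -0.927, 0.1, 0, 0, 0], [0, 0.45, -0.927, 0.1, 0, 0, 0], [0, 0.45, -0.927, 0.1, 0, 0, 0], [0, 0.45, -0.927, 0.44, 0, 0, 0], [0, 0.45, -0.927, 0.44, 0, 0, 0], [0, 0.45, -0.927, 0.44, 0, 0, 0], [0, 0.45, -0.927, 0.44, 0, 0, 0]],
  ],
)

```text
time_s: 2.3
tcp_pos: [0.5011, -0.13, 0.0903]
tool_rot: [180.0, 0.1, -6.2]
wrist_force: [0.0, 0.2, 0.3]
gripper_width: 1.004
```

```bash
python3 go.py .501 -.130 .016 -6
```

```text
at [ 0.5011 -0.13    0.0903] [ 1.7998e+02  1.1000e-01 -6.1700e+00] F [0.02 0.22 0.31] w 1.004 t 2.3 q7 [ 22.  23. -16. 116.   9.  43. -95.]
shares [3.000e-04 1.000e-04 2.477e-01] [ 0.0001  0.0006 -0.001 ]
```

Call:
servo_tool(
  rows=[
    [[0, 0, 0, 0.1, 0, 0, 0], [0, 0, 0, 0.2, 0, 0, 0], [0, 0, 0, 0.248, 0, 0, 0], [0, 0, 0, 0.248, 0, 0, 0], [1, 0, 0, 0.248, 0, 0, 0], [1, 0, 0, 0.248, 0, 0, 0], [1, 0, 0, 0.248, 0, 0, 0], [1, 0, 0, 0.248, 0, 0, 0], [1, 0, 0, 0.248, 0, 0, 0], [1, 0, 0, 0.248, 0, 0, 0], [1, 0, 0, 0.248, 0, 0, 0], [1, 0, 0, 0.248, 0, 0, 0]],
  ],
  newtons=20,
)

```text
time_s: 3.5
tcp_pos: [0.5014, -0.1281, 0.0161]
tool_rot: [180.0, 0.0, -6.0]
wrist_force: [-0.5, 0.5, -0.8]
gripper_width: 0.355
```

```bash
python3 go.py .495 .174 .14 69.3
```

```text
at [ 0.5014 -0.1281  0.0161] [ 1.8e+02  1.0e-02 -6.0e+00] F [-0.5   0.51 -0.76] w 0.355 t 3.5 q7 [ 20.  29. -14. 118.  12.  34. -98.]
shares [-0.1267 -0.9993 -0.4131] [-0.      0.     -0.4183]
```

Call:
servo_tool(
  rows=[
    [[1, 0, 0, 0, 0, 0, 0], [1, 0, 0, 0, 0, 0, 0], [1, 0, 0, 0, 0, 0, 0], [1, 0, 0, 0, 0, 0, 0], [1, 0, 0, 0, 0, 0, 0], [1, 0, 0, 0, 0, 0, 0], [1, 0, 0, 0, 0, 0, 0], [1, 0, 0, 0, 0, 0, 0]],
  ],
)

```text
time_s: 4.3
tcp_pos: [0.5014, -0.1284, 0.0161]
tool_rot: [180.0, -0.0, -6.0]
wrist_force: [-0.1, -2.0, -1.8]
gripper_width: 0.203
```

Call:
servo_tool(
  rows=[
    [[1, 0, 0, -0.05, 0, 0, 0], [1, 0, 0, -0.12, 0, 0, 0], [1, 0, 0, -0.2, 0, 0, 0], [1, 0, 0, -0.28, 0, 0, 0], [1, 0, 0, -0.36, 0, 0, 0], [1, 0, 0, -0.413, 0, 0, 0], [1, 0, 0, -0.413, 0, 0, 0], [1, 0, 0, -0.413, 0, 0, 0]],
  ],
)

```text
time_s: 5.1
tcp_pos: [0.5005, -0.1277, 0.1391]
tool_rot: [-180.0, 0.1, -6.0]
wrist_force: [0.2, 0.0, -5.3]
gripper_width: 0.201
```

```bash
python3 go.py .495 .174 .14 69.3
```

```text
at [ 0.5005 -0.1277  0.1391] [-1.7998e+02  1.0000e-01 -5.9900e+00] F [ 0.21  0.01 -5.26] w 0.201 t 5.1 q7 [ 23.  19. -17. 113.   7.  49. -93.]
shares [-0.1232 -0.9982 -0.0024] [-5.000e-04  4.000e-04 -4.183e-01]
```

Call:
servo_tool(
  rows=[
    [[1, -0.008, -0.06, 0, 0, 0, -0.025], [1, -0.016, -0.13, 0, 0, 0, -0.055], [1, -0.025, -0.2, 0, 0, 0, -0.084], [1, -0.033, -0.27, 0, 0, 0, -0.113], [1, -0.042, -0.34, 0, 0, 0, -0.142], [1, -0.05, -0.41, 0, 0, 0, -0.172], [1, -0.059, -0.48, 0, 0, 0, -0.201], [1, -0.068, -0.55, 0, 0, 0, -0.23], [1, -0.077, -0.62, 0, 0, 0, -0.26], [1, -0.085, -0.69, 0, 0, 0, -0.289], [1, -0.094, -0.76, 0, 0, 0, -0.318], [1, -0.102, -0.83, 0, 0, 0, -0.348], [1, -0.11, -0.89, 0, 0, 0, -0.373], [1, -0.117, -0.95, 0, 0, 0, -0.398], [1, -0.121, -0.98, 0, 0, 0, -0.41], [1, -0.123, -0.998, 0, 0, 0, -0.418], [1, -0.123, -0.998, 0, 0, 0, -0.418], [1, -0.123, -0.998, 0, 0, 0, -0.418], [1, -0.123, -0.998, 0, 0, 0, -0.418]],
  ],
)

```text
time_s: 7.0
tcp_pos: [0.4962, 0.1723, 0.1398]
tool_rot: [180.0, 0.1, 69.1]
wrist_force: [-0.2, -0.1, -4.3]
gripper_width: 0.206
```

```bash
python3 go.py .495 .174 .035 69.3
python3 - <<'E'
from station import *; import cv2
for n in ("top","side"):
    cv2.imwrite(f"pics/{n}1.png",get_image(n)["frame"])
E
```

```text
at [0.4962 0.1723 0.1398] [1.800e+02 6.000e-02 6.912e+01] F [-0.19 -0.11 -4.26] w 0.206 t 7.0 q7 [  6.  23. -38. 111.  18.  52. -61.]
shares [ 0.0044 -0.0057  0.3494] [ 0.      0.0003 -0.001 ]
```

View pics/side1.png

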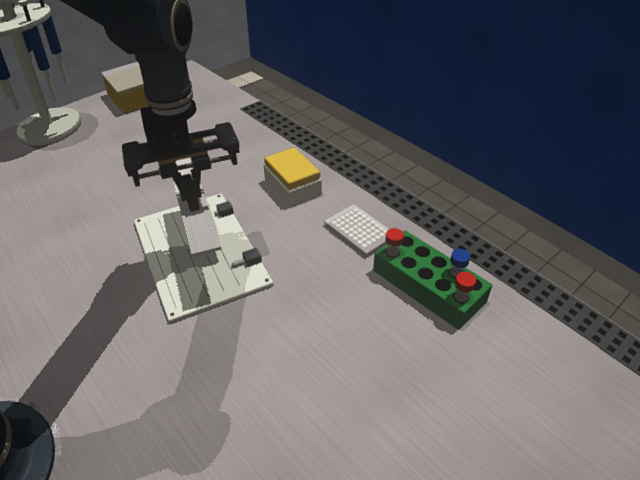

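The side view shows the bar held level in the gripper above the board, with its end at about (205,235). Both stops and all the bystanders are undisturbed.

Call:
servo_tool(
  rows=[
    [[1, 0.004, -0.006, 0.06, 0, 0, 0], [1, 0.004, -0.006, 0.14, 0, 0, 0], [1, 0.004, -0.006, 0.22, 0, 0, 0], [1, 0.004, -0.006, 0.28, 0, 0, 0], [1, 0.004, -0.006, 0.32, 0, 0, 0], [1, 0.004, -0.006, 0.345, 0, 0, 0], [1, 0.004, -0.006, 0.357, 0, 0, 0], [1, 0.004, -0.006, 0.36, 0, 0, 0], [1, 0.004, -0.006, 0.36, 0, 0, 0], [1, 0.004, -0.006, 0.36, 0, 0, 0]],
  ],
)

```text
time_s: 8.1
tcp_pos: [0.4953, 0.1755, 0.0327]
tool_rot: [179.9, -0.0, 69.2]
wrist_force: [-0.8, 0.1, -4.6]
gripper_width: 0.207
```

```bash
python3 go.py .495 .174 .0285 69.3
python3 - <<'E'
from station import *; import cv2
cv2.imwrite("pics/top2.png",get_image("top")["frame"][200:480,30:370])
E
```

```text
at [0.4953 0.1755 0.0327] [ 1.7993e+02 -5.0000e-02  6.9230e+01] F [-0.76  0.12 -4.65] w 0.207 t 8.1 q7 [  1.  31. -32. 116.  26.  40. -69.]
shares [-0.005   0.0007  0.014 ] [ 0.0004 -0.0003 -0.0004]
```

View pics/top2.png

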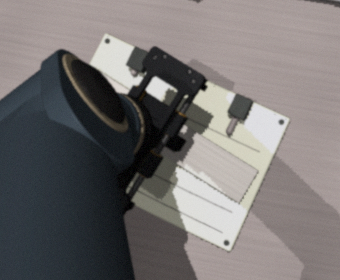

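The top view (a crop) shows the bar just over the board. Its right end is at crop (220,165), well on the robot's side of the right screw nose at (230,134).

Call:
servo_tool(
  rows=[
    [[1, 0, 0, 0.004, 0, 0, 0], [1, 0, 0, 0.008, 0, 0, 0], [1, 0, 0, 0.011, 0, 0, 0], [1, 0, 0, 0.013, 0, 0, 0], [1, 0, 0, 0.013, 0, 0, 0], [1, 0, 0, 0.013, 0, 0, 0]],
  ],
)

```text
time_s: 8.75
tcp_pos: [0.4948, 0.1753, 0.0281]
tool_rot: [180.0, 0.0, 69.2]
wrist_force: [0.1, 0.1, -3.9]
gripper_width: 0.205
```

Call:
servo_tool(
  rows=[
    [[1, 0, 0, 0.001, 0, 0, 0], [1, 0, 0, 0.002, 0, 0, 0], [1, 0, 0, 0.002, 0, 0, 0], [1, 0, 0, 0.002, 0, 0, 0]],
  ],
)

```text
time_s: 9.15
tcp_pos: [0.4948, 0.1752, 0.0281]
tool_rot: [180.0, 0.0, 69.2]
wrist_force: [-3.2, -2.9, 6.6]
gripper_width: 0.208
```

Call:
servo_tool(
  rows=[
    [[0.65, 0, 0, -0.001, 0, 0, 0], [0.65, 0, 0, -0.002, 0, 0, 0], [0.65, 0, 0, -0.004, 0, 0, 0], [0.65, 0, 0, -0.004, 0, 0, 0], [0.65, 0, 0, -0.004, 0, 0, 0], [0.65, 0, 0, -0.004, 0, 0, 0], [0.65, 0, 0, -0.004, 0, 0, 0], [0.65, 0, 0, -0.004, 0, 0, 0]],
  ],
)

```text
time_s: 9.95
tcp_pos: [0.4948, 0.1753, 0.0287]
tool_rot: [180.0, 0.0, 69.2]
wrist_force: [-0.4, 0.2, 0.1]
gripper_width: 0.353
```

```bash
python3 go.py .495 .174 .030 69.3
python3 - <<'E'
from station import *; import cv2
f=[get_image(n)["frame"] for n in("top","side")]
cv2.imwrite("pics/s3.png",cv2.hconcat([cv2.resize(x,None,fx=3,fy=3,interpolation=cv2.INTER_CUBIC) for x in(f[0][280:420,170:300],f[1][180:320,130:260])]))
E
```

```text
at [0.4948 0.1753 0.0287] [180.     0.    69.24] F [-0.41  0.17  0.07] w 0.353 t 9.95 q7 [  1.  32. -32. 116.  26.  39. -69.]
shares [-0.0037  0.002  -0.0043] [ 0.      0.     -0.0003]
```

View pics/s3.png

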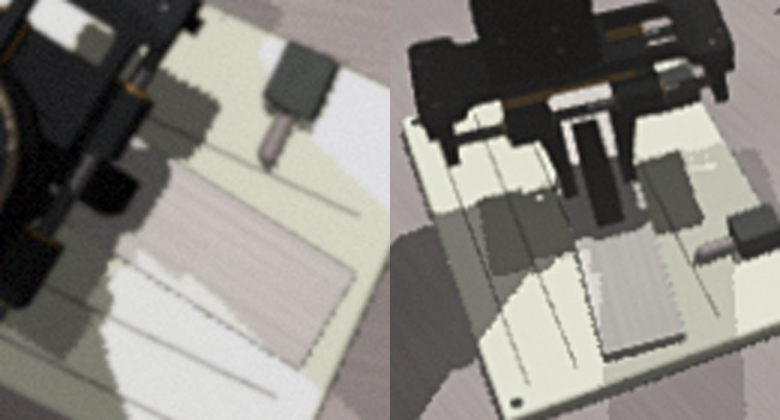

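The composite view shows the bar flat on the board and released, with the fingers straddling the rib. There is a clear gap to the right nose, which is at left-panel (266,163).

Call:
servo_tool(
  rows=[
    [[0.65, 0, 0.003, 0, 0, 0, 0], [0.65, 0, 0.006, 0, 0, 0, 0], [0.65, 0, 0.009, 0, 0, 0, 0], [0.65, 0, 0.012, 0, 0, 0, 0], [0.65, 0, 0.015, 0, 0, 0, 0], [0.65, 0, 0.018, 0, 0, 0, 0], [0.65, 0, 0.021, 0, 0, 0, 0], [0.65, 0, 0.024, 0, 0, 0, 0], [0.65, 0, 0.027, 0, 0, 0, 0], [0.65, 0, 0.03, 0, 0, 0, 0], [0.65, 0, 0.033, 0, 0, 0, 0], [0.65, 0, 0.036, 0, 0, 0, 0], [0.65, 0, 0.039, 0, 0, 0, 0], [0.65, 0, 0.042, 0, 0, 0, 0], [0.65, 0, 0.045, 0, 0, 0, 0], [0.65, 0, 0.048, 0, 0, 0, 0], [0.65, 0, 0.051, 0, 0, 0, 0], [0.65, 0, 0.054, 0, 0, 0, 0], [0.65, 0, 0.057, 0, 0, 0, 0]],
  ],
)

```text
time_s: 11.95
tcp_pos: [0.5087, 0.1702, 0.0286]
tool_rot: [-179.8, 0.1, 69.3]
wrist_force: [-5.6, 2.4, 4.1]
gripper_width: 0.353
```

```bash
python3 go.py .513 .168 .0287 69.3
python3 - <<'E'
from station import *; import cv2
f=[get_image(n)["frame"] for n in("top","side")]
cv2.imwrite("pics/s4.png",cv2.hconcat([cv2.resize(x,None,fx=4,fy=4,interpolation=cv2.INTER_CUBIC) for x in(f[0][300:400,220:310],f[1][200:300,200:290])]))
E
```

```text
at [0.5087 0.1702 0.0286] [-1.7982e+02  5.0000e-02  6.9310e+01] F [-5.57  2.42  4.06] w 0.353 t 11.95 q7 [  2.  33. -32. 115.  26.  40. -67.]
shares [-0.0018  0.016  -0.0003] [-0.001   0.0003  0.    ]
```

View pics/s4.png

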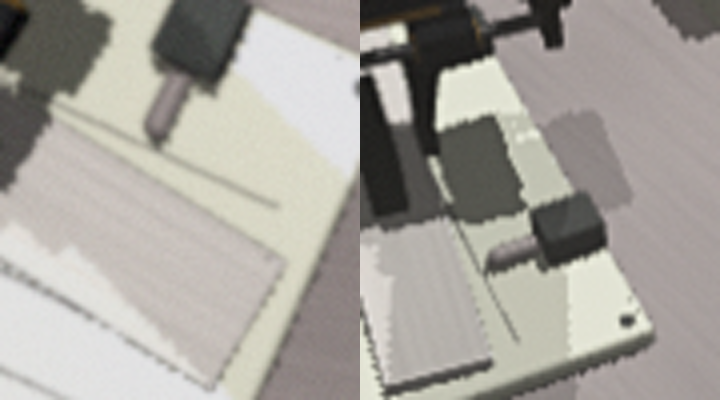

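The composite view shows the bar parallel-ish to the nose line and still flat. The right nose tip is at left-panel (150,145), about 33 enlarged pixels from the edge, which is roughly an 11 mm gap. Sliding drag reads about 6 N. Next I'll advance about 7 mm, slower towards the end.

Call:
servo_tool(
  rows=[
    [[0.65, 0, 0.003, -0.0007, 0, 0, 0], [0.65, 0, 0.006, -0.0007, 0, 0, 0], [0.65, 0, 0.009, -0.0007, 0, 0, 0], [0.65, 0, 0.012, -0.0007, 0, 0, 0], [0.65, 0, 0.014, -0.0007, 0, 0, 0], [0.65, 0, 0.016, -0.0007, 0, 0, 0], [0.65, 0, 0.018, -0.0007, 0, 0, 0], [0.65, 0, 0.02, -0.0007, 0, 0, 0], [0.65, 0, 0.022, -0.0007, 0, 0, 0], [0.65, 0, 0.023, -0.0007, 0, 0, 0]],
  ],
)

```text
time_s: 13.05
tcp_pos: [0.5173, 0.1665, 0.0289]
tool_rot: [180.0, 0.0, 69.2]
wrist_force: [-1.7, 1.3, -0.8]
gripper_width: 0.353
```

```bash
python3 go.py .513 .168 .0287 69.3
python3 - <<'E'
from station import *; import cv2
for n in ("top","side"): cv2.imwrite(f"pics/{n}5.png",get_image(n)["frame"])
f=[cv2.imread(f"pics/{n}5.png") for n in("top","side")]
cv2.imwrite("pics/s5.png",cv2.hconcat([cv2.resize(x,None,fx=4,fy=4,interpolation=cv2.INTER_CUBIC) for x in(f[0][300:400,220:310],f[1][180:280,190:280])]))
E
```

```text
at [0.5173 0.1665 0.0289] [1.800e+02 2.000e-02 6.923e+01] F [-1.73  1.26 -0.8 ] w 0.353 t 13.05 q7 [  2.  33. -32. 114.  26.  41. -67.]
shares [-0.0005 -0.0151  0.0007] [ 0.      0.0001 -0.0004]
```

View pics/s5.png

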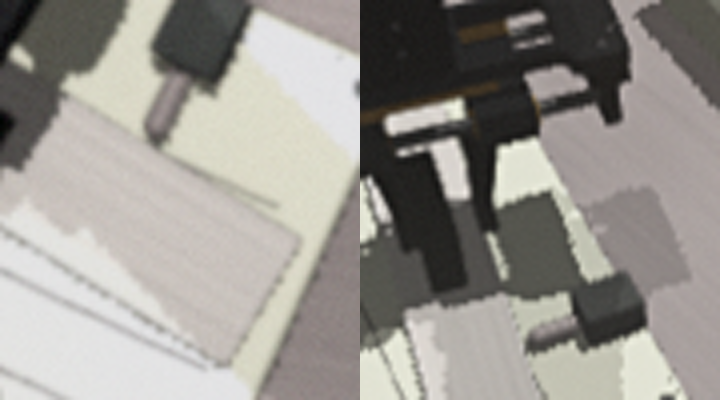

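The composite view shows the bar edge about 2 mm short of the right nose (left-panel (152,143), right-panel (527,340)). Drag is now only about 2 N, so I'll creep in small steps and watch the force.

Call:
servo_tool(
  rows=[
    [[0.65, 0, 0.0005, 0, 0, 0, 0], [0.65, 0, 0.001, 0, 0, 0, 0], [0.65, 0, 0.0015, 0, 0, 0, 0], [0.65, 0, 0.002, 0, 0, 0, 0], [0.65, 0, 0.0025, 0, 0, 0, 0], [0.65, 0, 0.003, 0, 0, 0, 0], [0.65, 0, 0.003, 0, 0, 0, 0]],
  ],
)

```text
time_s: 13.85
tcp_pos: [0.5183, 0.1664, 0.029]
tool_rot: [180.0, -0.0, 69.2]
wrist_force: [-2.8, 0.3, -1.0]
gripper_width: 0.351
```

Call:
servo_tool(
  rows=[
    [[0.65, 0, 0.0005, 0, 0, 0, 0], [0.65, 0, 0.001, 0, 0, 0, 0], [0.65, 0, 0.0015, 0, 0, 0, 0], [0.65, 0, 0.002, 0, 0, 0, 0], [0.65, 0, 0.002, 0, 0, 0, 0]],
  ],
)

```text
time_s: 14.35
tcp_pos: [0.5186, 0.1663, 0.029]
tool_rot: [-180.0, -0.0, 69.2]
wrist_force: [-1.7, 1.2, -1.8]
gripper_width: 0.349
```

Call:
servo_tool(
  rows=[
    [[0.65, 0, 0.0005, 0, 0, 0, 0], [0.65, 0, 0.001, 0, 0, 0, 0], [0.65, 0, 0.0015, 0, 0, 0, 0], [0.65, 0, 0.002, 0, 0, 0, 0], [0.65, 0, 0.002, 0, 0, 0, 0]],
  ],
)

```text
time_s: 14.85
tcp_pos: [0.5189, 0.1662, 0.029]
tool_rot: [-180.0, 0.0, 69.3]
wrist_force: [-4.7, 1.2, -0.8]
gripper_width: 0.351
```

Call:
servo_tool(
  rows=[
    [[0.65, 0, 0.0005, 0, 0, 0, 0], [0.65, 0, 0.001, 0, 0, 0, 0], [0.65, 0, 0.0015, 0, 0, 0, 0], [0.65, 0, 0.002, 0, 0, 0, 0], [0.65, 0, 0.002, 0, 0, 0, 0]],
  ],
)

```text
time_s: 15.35
tcp_pos: [0.5191, 0.1661, 0.0289]
tool_rot: [-179.9, 0.0, 69.3]
wrist_force: [-5.0, 1.4, 1.7]
gripper_width: 0.348
```

Call:
servo_tool(
  rows=[
    [[0.65, 0, 0.0005, 0, 0, 0, 0], [0.65, 0, 0.001, 0, 0, 0, 0], [0.65, 0, 0.001, 0, 0, 0, 0]],
  ],
)

```text
time_s: 15.65
tcp_pos: [0.5191, 0.166, 0.0289]
tool_rot: [-179.9, 0.0, 69.3]
wrist_force: [-6.0, 1.3, 1.8]
gripper_width: 0.353
```

Call:
servo_tool(
  rows=[
    [[0.65, 0, 0, 0, 0, 0, 0]],
  ],
)

```text
time_s: 15.75
tcp_pos: [0.5191, 0.1661, 0.0289]
tool_rot: [-179.9, 0.0, 69.3]
wrist_force: [-7.3, 1.7, 1.6]
gripper_width: 0.35
```

Call:
servo_tool(
  rows=[
    [[0.65, 0, 0, 0, 0, 0, 0]],
  ],
)

```text
time_s: 15.85
tcp_pos: [0.5191, 0.1661, 0.029]
tool_rot: [-179.9, 0.0, 69.3]
wrist_force: [-6.3, 1.9, 2.4]
gripper_width: 0.354
```

Run:
```python
from station import *; import cv2
f=[get_image(n)["frame"] for n in("top","side")]
for n,x in zip(("top","side"),f): cv2.imwrite(f"pics/{n}6.png",x)
cv2.imwrite("pics/s6.png",cv2.hconcat([cv2.resize(x,None,fx=3,fy=3,interpolation=cv2.INTER_CUBIC) for x in(f[0][250:410,150:310-30],f[1][180:340,140:270])]))
print(get_state()["wrist_force"],get_state()["moment"])
```

```text
[-5.65623118  1.45829759  1.68625688] [0.38805691 1.34208444 0.03909784]
```

View pics/s6.png

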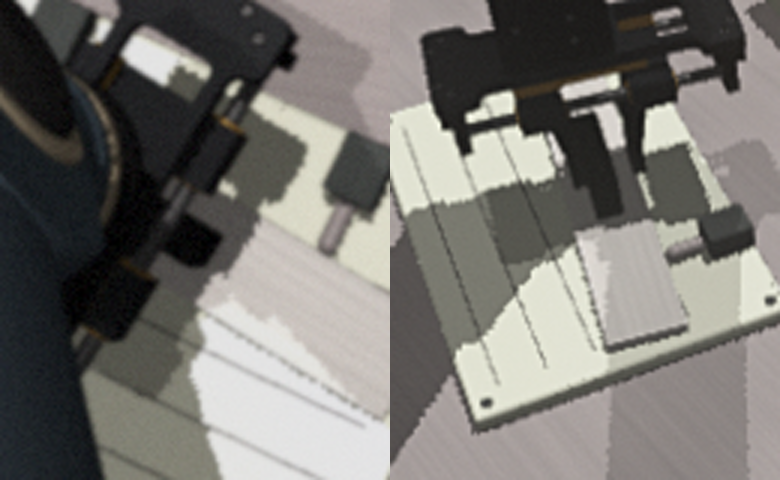

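The composite view shows the bar flat, with its front edge at or next to the right nose (left-panel (325,250), right-panel (668,255)). The left nose is hidden by the gripper, so I'll fit the visible front edge to get the bar's yaw.

```bash
cat > edge.py <<'E'
import sys; from h import *; from station import *
T=get_image("top");S=get_image("side"); np.set_printoptions(precision=4,suppress=True)
def fit(d,pts,z=.020):
    p=plane(d,pts,z)[:,:2]; vx,vy,x,y=cv2.fitLine(p.astype(np.float32),cv2.DIST_HUBER,0,.0005,.001).ravel()
    if vy<0: vx,vy=-vx,-vy
    res=np.abs((p-[x,y])@[-vy,vx]); return np.array([x,y]),np.array([vx,vy]),np.median(res),p
sat=lambda d:cv2.GaussianBlur(d["frame"],(3,3),0).astype(int)
k=sat(T); y_of=lambda x:np.interp(x,[230,300],[318,361]) # rough edge line, top
pts=[]
for x in range(246,291):
    c=k[int(y_of(x))-7:int(y_of(x))+8,x]; v=c[:,2]-c[:,0]; w=c[:,1]-c[:,2]  # yellowness, green-red
    g=np.diff(w+0.0)-0*np.diff(v); i=np.argmin(g); pts.append((x,int(y_of(x))-7+i+.5))
pts=np.array(pts); c,u,r,p=fit(T,pts); print("top edge yaw",np.degrees(np.arctan2(u[1],u[0])),"res",r,len(pts))
for nm,t in zip("LR",plane(T,[(164,276.5),(258.3,334.5)],.018)): print(nm,"gap",1e3*((t[:2]-c)@[u[1],-u[0]]))
k=sat(S); pts=[]
for y in range(254,287):
    x0=int(np.interp(y,[254,288],[225,238])); cc=k[y,x0-8:x0+9]; w=cc[:,1]-cc[:,2]
    i=np.argmax(np.diff(w)); pts.append((x0-8+i+.5,y))
c,u,r,p=fit(S,pts); print("side edge yaw",np.degrees(np.arctan2(u[1],u[0])),"res",r)
for nm,t in zip("LR",plane(S,[(215,214.5),(231.4,266)],.018)): print(nm,"gap",1e3*((t[:2]-c)@[u[1],-u[0]]))
E
python3 edge.py
```

```text
top edge yaw 67.81124 res 0.0010920737750128398 45
L gap -5.733759459985156
R gap -0.6527199622477542
side edge yaw 69.82539 res 0.0007481715733145835
L gap 3.449594755580722
R gap 0.31083202626360734
```

Call:
servo_tool(
  rows=[
    [[0.65, 0, 0.0005, 0, 0, 0, 0], [0.65, 0, 0.001, 0, 0, 0, 0], [0.65, 0, 0.001, 0, 0, 0, 0]],
  ],
)

```text
time_s: 16.35
tcp_pos: [0.5191, 0.166, 0.0289]
tool_rot: [-179.9, 0.0, 69.3]
wrist_force: [-6.8, 2.1, 2.0]
gripper_width: 0.353
```

Call:
servo_tool(
  rows=[
    [[0.65, 0, 0.0005, 0, 0, 0, 0], [0.65, 0, 0.001, 0, 0, 0, 0], [0.65, 0, 0.001, 0, 0, 0, 0]],
  ],
)

```text
time_s: 16.65
tcp_pos: [0.5191, 0.166, 0.029]
tool_rot: [-179.9, 0.1, 69.3]
wrist_force: [-7.2, 2.2, 3.4]
gripper_width: 0.352
```

Call:
servo_tool(
  rows=[
    [[0.65, 0, 0, 0, 0, 0, 0]],
  ],
)

```text
time_s: 16.75
tcp_pos: [0.5191, 0.166, 0.0289]
tool_rot: [-179.9, 0.1, 69.3]
wrist_force: [-7.8, 1.6, 2.7]
gripper_width: 0.349
```

Call:
servo_tool(
  rows=[
    [[0.65, 0, 0, 0, 0, 0, 0]],
  ],
)

```text
time_s: 16.85
tcp_pos: [0.5191, 0.166, 0.0289]
tool_rot: [-179.9, 0.1, 69.3]
wrist_force: [-7.4, 2.7, 3.1]
gripper_width: 0.347
```

Call:
servo_tool(
  rows=[
    [[0.65, 0, 0.0005, -0.0003, 0, 0, 0], [0.65, 0, 0.001, -0.0005, 0, 0, 0], [0.65, 0, 0.0015, -0.0005, 0, 0, 0], [0.65, 0, 0.0015, -0.0005, 0, 0, 0], [0.65, 0, 0.0015, -0.0005, 0, 0, 0], [0.65, 0, 0.0015, -0.0005, 0, 0, 0]],
  ],
)

```text
time_s: 17.45
tcp_pos: [0.5194, 0.1658, 0.029]
tool_rot: [-179.9, 0.1, 69.3]
wrist_force: [-7.6, 2.0, 1.9]
gripper_width: 0.35
```

Call:
servo_tool(
  rows=[
    [[0.65, 0, 0, 0, 0, 0, 0], [0.65, 0, 0, 0, 0, 0, 0]],
  ],
)

```text
time_s: 17.65
tcp_pos: [0.5194, 0.1659, 0.029]
tool_rot: [-179.9, 0.1, 69.3]
wrist_force: [-7.5, 2.0, 1.8]
gripper_width: 0.353
```

Call:
servo_tool(
  rows=[
    [[0.65, 0, 0.0005, 0, 0, 0, 0], [0.65, 0, 0.001, 0, 0, 0, 0], [0.65, 0, 0.0015, 0, 0, 0, 0], [0.65, 0, 0.0015, 0, 0, 0, 0], [0.65, 0, 0.0015, 0, 0, 0, 0]],
  ],
)

```text
time_s: 18.15
tcp_pos: [0.5194, 0.1658, 0.029]
tool_rot: [-179.8, 0.1, 69.3]
wrist_force: [-7.9, 2.5, 2.9]
gripper_width: 0.352
```

Call:
servo_tool(
  rows=[
    [[0.65, 0, 0, 0, 0, 0, 0], [0.65, 0, 0, 0, 0, 0, 0]],
  ],
)

```text
time_s: 18.35
tcp_pos: [0.5194, 0.1658, 0.029]
tool_rot: [-179.8, 0.1, 69.3]
wrist_force: [-6.8, 1.5, 3.4]
gripper_width: 0.346
```

Call:
servo_tool(
  rows=[
    [[0.65, 0, 0.0005, 0, 0, 0, 0], [0.65, 0, 0.001, 0, 0, 0, 0], [0.65, 0, 0.001, 0, 0, 0, 0]],
  ],
)

```text
time_s: 18.65
tcp_pos: [0.5194, 0.1658, 0.029]
tool_rot: [-179.8, 0.1, 69.3]
wrist_force: [-8.2, 1.9, 2.9]
gripper_width: 0.353
```

Call:
servo_tool(
  rows=[
    [[0.65, 0, 0, -0.0005, 0, 0, 0], [0.65, 0, 0, -0.001, 0, 0, 0], [0.65, 0, 0, -0.001, 0, 0, 0], [0.65, 0, 0, -0.001, 0, 0, 0]],
  ],
)

```text
time_s: 19.05
tcp_pos: [0.5195, 0.1658, 0.0291]
tool_rot: [-179.8, 0.1, 69.3]
wrist_force: [-7.6, 3.4, 1.6]
gripper_width: 0.35
```

```bash
python3 go.py .513 .168 .0287 69.3; python3 edge.py
python3 - <<'E'
from station import *
print(get_state()["wrist_force"],get_state()["moment"])
E
```

```text
at [0.5195 0.1658 0.0291] [-1.7981e+02  8.0000e-02  6.9300e+01] F [-7.6   3.42  1.58] w 0.35 t 19.05 q7 [  2.  33. -32. 113.  26.  41. -66.]
shares [-0.0007 -0.0228  0.0013] [-0.0011  0.0005  0.    ]
top edge yaw 69.10436 res 0.000916340401786743 45
L gap -2.585121461055095
R gap -1.0879045365605073
side edge yaw 69.44726 res 0.0006388774730735585
L gap 1.7045254674027217
R gap -0.3860280193616033
[-7.60309819  3.27077045  2.18266382] [0.63831876 1.69752893 0.0269168 ]
```

Call:
servo_tool(
  rows=[
    [[0.65, 0, 0.0005, -0.0005, 0, 0, 0], [0.65, 0, 0.001, -0.001, 0, 0, 0], [0.65, 0, 0.001, -0.001, 0, 0, 0], [0.65, 0, 0.001, -0.001, 0, 0, 0]],
  ],
)

```text
time_s: 19.55
tcp_pos: [0.5196, 0.1657, 0.0292]
tool_rot: [-179.8, 0.1, 69.3]
wrist_force: [-8.0, 3.1, 0.9]
gripper_width: 0.349
```

Call:
servo_tool(
  rows=[
    [[0.65, 0, 0.0005, -0.0005, 0, 0, 0], [0.65, 0, 0.001, -0.001, 0, 0, 0], [0.65, 0, 0.001, -0.001, 0, 0, 0], [0.65, 0, 0.001, -0.001, 0, 0, 0]],
  ],
)

```text
time_s: 19.95
tcp_pos: [0.5197, 0.1657, 0.0294]
tool_rot: [-179.8, 0.1, 69.3]
wrist_force: [-8.7, 4.2, 0.6]
gripper_width: 0.348
```

Call:
servo_tool(
  rows=[
    [[0.65, 0, 0, 0, 0, 0, 0], [0.65, 0, 0, 0, 0, 0, 0], [0.65, 0, 0, 0, 0, 0, 0], [0.65, 0, 0, 0, 0, 0, 0]],
  ],
)

```text
time_s: 20.35
tcp_pos: [0.5197, 0.1657, 0.0294]
tool_rot: [-179.8, 0.1, 69.3]
wrist_force: [-9.3, 3.5, 0.3]
gripper_width: 0.35
```

Call:
servo_tool(
  rows=[
    [[0.65, 0, 0, 0, 0, 0, 0], [0.65, 0, 0, 0, 0, 0, 0], [0.65, 0, 0, 0, 0, 0, 0], [0.65, 0, 0, 0, 0, 0, 0], [0.65, 0, 0, 0, 0, 0, 0], [0.65, 0, 0, 0, 0, 0, 0]],
  ],
)

```text
time_s: 20.95
tcp_pos: [0.5197, 0.1657, 0.0294]
tool_rot: [-179.8, 0.1, 69.3]
wrist_force: [-9.1, 3.3, 1.1]
gripper_width: 0.351
```

Call:
servo_tool(
  rows=[
    [[0.65, 0, -0.002, 0, 0, 0, 0], [0.65, 0, -0.004, 0, 0, 0, 0], [0.65, 0, -0.006, 0, 0, 0, 0], [0.65, 0, -0.008, 0, 0, 0, 0], [0.65, 0, -0.01, 0, 0, 0, 0], [0.65, 0, -0.012, 0, 0, 0, 0], [0.65, 0, -0.014, 0, 0, 0, 0], [0.65, 0, -0.016, 0, 0, 0, 0], [0.65, 0, -0.018, 0, 0, 0, 0], [0.65, 0, -0.02, 0, 0, 0, 0], [0.65, 0, -0.02, 0, 0, 0, 0], [0.65, 0, -0.02, 0, 0, 0, 0]],
  ],
)

```text
time_s: 22.15
tcp_pos: [0.5171, 0.1669, 0.0302]
tool_rot: [180.0, -0.0, 69.2]
wrist_force: [-1.4, 0.0, 0.4]
gripper_width: 0.349
```

```bash
python3 go.py .5145 .1678 .0295 69.3
```

```text
at [0.5171 0.1669 0.0302] [ 1.7996e+02 -2.0000e-02  6.9230e+01] F [-1.45  0.04  0.38] w 0.349 t 22.15 q7 [  2.  33. -32. 114.  26.  41. -67.]
shares [-0.0004 -0.0091  0.0023] [ 0.0002 -0.0001 -0.0004]
```

Call:
servo_tool(
  rows=[
    [[0.6, 0, -0.003, 0, 0, 0, 0], [0.6, 0, -0.006, 0, 0, 0, 0], [0.6, 0, -0.009, 0, 0, 0, 0], [0.6, 0, -0.01, 0, 0, 0, 0], [0.6, 0, -0.01, 0, 0, 0, 0], [0.6, 0, -0.01, -0.03, 0, 0, 0], [0.6, 0, -0.01, -0.07, 0, 0, 0], [0.6, 0, -0.01, -0.12, 0, 0, 0], [0.6, 0, -0.01, -0.2, 0, 0, 0], [0.6, 0, -0.01, -0.3, 0, 0, 0], [0.6, 0, -0.01, -0.4, 0, 0, 0], [0.6, 0, -0.01, -0.5, 0, 0, 0], [0.6, 0, -0.01, -0.5, 0, 0, 0]],
  ],
)

```text
time_s: 23.45
tcp_pos: [0.5165, 0.1697, 0.1856]
tool_rot: [179.5, -0.3, 69.2]
wrist_force: [0.6, 0.5, 0.6]
gripper_width: 0.399
```

Call:
servo_tool(
  rows=[
    [[0.6, -1, 0, 0, 0, 0, 0], [0.6, -1, 0, 0, 0, 0, 0], [0.6, -1, 0, 0, 0, 0, 0], [0.6, -1, 0, 0, 0, 0, 0], [0.6, -1, 0, 0, 0, 0, 0], [0.6, -1, 0, 0, 0, 0, 0], [0.6, -1, 0, 0, 0, 0, 0], [0.6, -1, 0, 0, 0, 0, 0]],
  ],
)

```text
time_s: 24.25
tcp_pos: [0.4071, -0.1133, 0.1804]
tool_rot: [180.0, 0.0, 69.1]
wrist_force: [0.5, 0.5, 0.6]
gripper_width: 0.398
```

```bash
python3 go.py .5 -.15 .18 69.3; python3 edge.py
python3 - <<'E'
from station import *; import cv2
f=[get_image(n)["frame"] for n in("top","side")]
cv2.imwrite("pics/s7.png",cv2.vconcat([cv2.resize(x,None,fx=3.5,fy=3.5,interpolation=cv2.INTER_CUBIC) for x in(f[0][245:365,130:320],f[1][190:235+5,130:320])]))
E
```

```text
at [ 0.4071 -0.1133  0.1804] [1.7996e+02 1.0000e-02 6.9060e+01] F [0.49 0.51 0.63] w 0.398 t 24.25 q7 [ 41.   8. -34. 121.   6.  52. -17.]
shares [-0.0037  0.3328  0.0015] [ 0.0002  0.     -0.0014]
top edge yaw 69.48467 res 0.0014920681648107603 45
L gap -3.97601368152974
R gap -3.533022329567136
side edge yaw 79.49589 res 0.002951824506374884
L gap 35.8279892551291
R gap 6.056193915098558
```

View pics/s7.png

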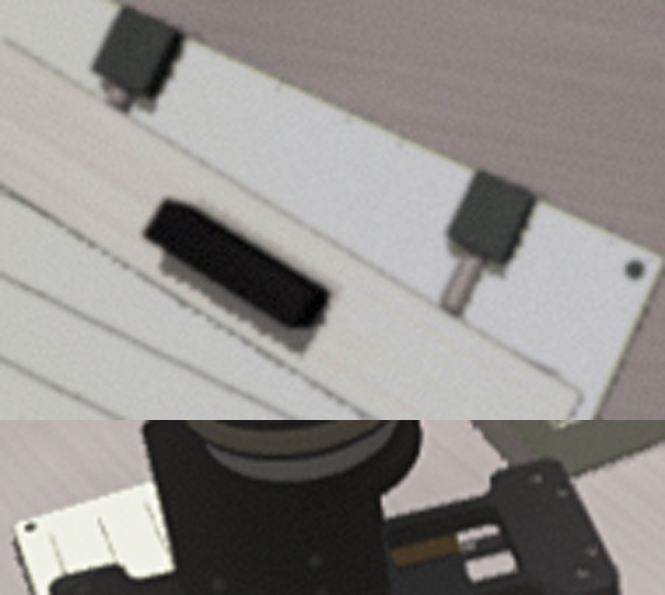

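The composite view shows the bar flat and released, with both noses at its front edge: left at about (120,105), right at about (452,310). My colour-based edge fit isn't valid now that the light has changed. I'll refit the whole edge by its dark line and compare the two gaps.

```bash
cat > chk.py <<'E'
from h import *; from station import *
np.set_printoptions(precision=2,suppress=True)
T=get_image("top"); g=cv2.cvtColor(T["frame"],cv2.COLOR_BGR2GRAY).astype(float)
P=[]
for x in list(range(172,205))+list(range(205,250)):
    y0=287.9+(x-180)*.59; r=np.arange(int(y0)-4,int(y0)+6); v=g[r,x]; i=v.argmin(); P.append((x,r[i],v[i],np.median(v)))
P=np.array(P); k=P[:,3]-P[:,2]>8; q=P[k,:2]
vx,vy,x0,y0=cv2.fitLine(q.astype(np.float32),cv2.DIST_HUBER,0,.01,.01).ravel(); u=np.array([vx,vy])*np.sign(vx); n=np.array([u[1],-u[0]])  # n points up, to the screws
print(k.sum(),"resid px",np.median(np.abs((q-[x0,y0])@n)),"slope",u[1]/u[0])
# noses: profile perpendicular to edge along each screw, max over normal of line-parallel windows
for nm,(a,b) in dict(L=(164,276.5),R=(258.3,334.5)).items():
    s0=(np.array([a,b])-[x0,y0])@u
    prof=np.array([[cv2.getRectSubPix(g.astype(np.float32),(1,1),tuple(map(float,np.array([x0,y0])+(s0+s)*u+h*n)))[0,0] for s in np.arange(-6,7,1)] for h in np.arange(6,-4,-1)])
    print(nm,"tip offset px",((np.array([a,b])-[x0,y0])@n)); print(prof.astype(int))
E
python3 chk.py
```

```text
78 resid px 0.2186278319422854 slope 0.6154096
L tip offset px 0.009927161925588734
[[ 68  71  74  71  64  56  51  59  75  91  96  98 102]
 [ 91 103 112 103  93  77  65  70  90 105 107 111 116]
 [112 124 135 127 113  92  71  74 108 129 132 140 148]
 [127 128 133 133 117  92  69  78 117 157 163 171 180]
 [145 131 122 115 102  84  67  79 125 165 183 186 191]
 [158 137 119 105 100  88  87  97 128 164 177 178 178]
 [167 150 141 132 129 131 131 138 148 163 168 166 168]
 [177 176 174 171 169 172 171 172 173 180 177 176 177]
 [186 186 188 188 187 187 189 186 187 187 187 188 188]
 [188 189 192 191 190 190 190 190 191 189 188 190 191]]
R tip offset px 0.03814093112305983
[[173 145 128 142 147 134 115 102 118 158 188 195 195]
 [176 146 130 139 146 139 118 108 126 164 189 196 195]
 [178 148 125 136 144 137 119 109 124 168 190 195 194]
 [181 152 129 130 137 132 113 102 115 153 186 194 196]
 [181 163 124 119 118 114 101  93 100 139 173 185 188]
 [174 161 136 112 112 107 101  97 115 140 157 173 178]
 [171 171 157 144 140 134 134 136 143 159 164 168 171]
 [182 182 179 178 177 175 173 176 177 184 182 185 181]
 [190 192 190 190 189 190 192 191 192 193 193 192 191]
 [193 194 193 194 194 194 193 193 194 194 194 195 194]]
```

```bash
python3 -c "
from station import *
print(hand_in())"
```

```text
the job is handed in; nothing more can be done
None
```

The straightedge is lying flat on the board, released, with its long edge against both stop screws. I handed the job in at about 24 s. No verdict was reported.

- **What I did:** I picked the bar up by its rib, laid it about 20 mm short of the screws and loosened the fingers. One finger then pushed the rib, so the bar could turn until both screws stopped it. I held the push for a bit over a second, backed off and lifted clear.
- **Force:** The final push was about 9–10 N in total. Taking off roughly 3 N of drag, I estimate 3–4 N on each screw, but the force on each one was not measured directly.
- **Final check:** In the top view, both nose tips, picked by eye in the first picture, lie within 0.05 px of the edge line fitted afterwards (typical fit error 0.2 px, about 0.3 mm).
- **Checks that disagreed:** During pressing, extending the part of the edge I could see put the left screw's gap anywhere from −2.6 to +1.7 mm. The gripper hid that screw, so I relied on the stalled push to tell me both were touching. After I retreated, the colour-based edge fit gave nonsense because the light had changed and the arm blocked the side view. I replaced it with the line fit above.
- **Not checked:** I did not measure the bystanders again at the end. Nothing went near them.
- **Pictures:** I viewed 11, one over the budget.

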